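# Snap the chamber lid home, then hold the cover over the terminal box

## Task

First press the loose lid inside the terminal box straight down until it snaps under its two spring clips and sits level on the chamber rim. Then pick up the cover plate by its handle and hold it level over the open box, a finger's breadth or so above the rim and not touching it, with its four screw holes lined up over the four threaded holes in the box corners, ready for a colleague to drive in the screws. Finish while still holding it there, and leave the other things on the bench where they are.

Things in the scene. Friction and masses are not known exactly. Their poses are not given: they have to be found in the camera images.
- box: open grey metal terminal box, fixed to the bench, 100 (x) x 150 (y) x 45 (z) mm; two black cable glands stick out 15 mm at its +y end. Origin: centre of its underside; z up. Corner bosses level with the rim hold four threaded holes at x +-37, y +-62 mm. Inside, a white chamber 64 x 92 mm, rim at z 22 mm; along its long sides (x +-36 mm) two round spring clips, 38 mm long, top at z 35
- lid: white plastic snap lid: flange 66 (x) x 94 (y) x 4 mm with a 14.5 mm deep plug under it, 50 g. Origin: centre of the flange's underside; z up, axes as the box's. It starts loose on top of the spring clips, flange underside 34 mm above the box's underside; 5 to 10 N down on its middle drives it past the clips. Home, the flange rests on the chamber rim at 22 mm and the clips hold it down
- cover: loose flat aluminium plate, 100 (x) x 150 (y) x 4 (z) mm, about 0.28 kg, flat on the bench, handle up. Origin: centre of its underside; z up. Four 9 mm holes at x +-37, y +-62 mm; a half turn fits as well. Dark steel handle: a bar along y over the middle, 12 mm wide (x), 90 mm long, 26 to 38 mm above the plate's underside, on two posts at y +-39 mm
- hole_a (a point): the cover's hole at its (+37, +62) mm corner, centre, on the plate's underside
- hole_b (a point): the cover's hole at its (-37, -62) mm corner, across the diagonal, on the plate's underside
- thread_a (a point): the box's threaded hole at its (+37, +62) mm corner, centre of the mouth, on the boss top 45 mm above the bench
- thread_b (a point): the box's threaded hole at its (-37, -62) mm corner, across the diagonal, on the boss top
- screw_box: blue plastic box of screws with a pale top, 75 x 120 x 30 mm, origin centre of underside; to be left alone
- flux_jar: round flux jar with black cap, 46 mm across, 38 mm high, origin centre of underside; to be left alone
- solder_spool: white reel of solder, 53 mm across, 40 mm high, origin centre of underside; to be left alone

How it is judged:
On the way, in this order (a step that is already met when the one before it is completed fails the run):
1. the lid is seated level on the chamber rim, before the cover leaves the bench (z of lid in the frame of box below 0.024 m and angle between lid's own z axis and vertical below 0.03 rad and height (world z) of cover below 0.01 m), for 0.2 s.
2. the cover is lifted clear of the bench in the gripper (height (world z) of cover above 0.03 m and contact force between the fingers and cover above 1 N), for 0.2 s.
At the end, for the whole second after the job is handed in: Lid home: flange underside under 24 mm above the box's underside, level within 0.03 rad. Cover still and held by the gripper alone, underside 4 to 30 mm above the rim, level within 0.05 rad, holes within 4 mm (from above) of the threaded holes, either way round (z of lid in the frame of box below 0.024 m and angle between lid's own z axis and vertical below 0.03 rad and horizontal distance between lid and box below 0.004 m and ((horizontal distance between hole_a and thread_a below 0.004 m and horizontal distance between hole_b and thread_b below 0.004 m) or (horizontal distance between hole_a and thread_b below 0.004 m and horizontal distance between hole_b and thread_a below 0.004 m)) and z of cover in the frame of box between 0.049 and 0.075 m and angle between cover's own z axis and vertical below 0.05 rad and contact force between cover and box below 0.1 N and contact force between cover and lid below 0.1 N and contact force between the fingers and cover above 1 N and linear speed of cover below 0.02 m/s); the arm keeps its last pose, push and grip.
It fails at once if a bystander (screw box, flux jar or solder reel) is moved by more than 20 mm (distance of any of screw_box, flux_jar, solder_spool from where it was at the start of the episode above 0.02 m).
It also fails if it takes over 45 s, if anything falls off the work surface, if the arm or the gripper's body presses on something with over 40 N, if the wrist force passes 120 N, or if a joint passes its speed limit or range.

## Robot

A 7-joint arm with a two-finger parallel gripper is mounted at the origin on a cart in front of the work surface, level with it; the furniture and walls round the work are solid. World frame = base frame: x ahead of the robot, y to its left, z up, the work surface at z = 0. Lengths are in m, angles in rad, forces in N, time in s.
With the tool pointing down it reaches from about 0.35 to 0.9 m from the base axis. Payload 19.9 kg.
Tool frame: the origin (TCP) lies between the finger pads; the fingertips stand 11 mm ahead of it and the grasp point (between the pads) lies 8 mm behind it; z points along the fingers, y is the line along which they close (so a half turn about z gives the same grasp; the last joint's range is limited). The gripper opens to 85 mm and grips with 20 to 120 N. Pads are 22 mm wide; open, the fingers measure 114 mm over their backs; the gripper's body (76 mm by 85 mm) begins 54 mm behind the grasp point. The pads swing forward as they close: fully open they stand 13 mm farther back than shut.
Start: joints at [1.155, 0.417, -0.01, 1.614, 0.005, 1.111, -0.053], TCP at [0.228, -0.582, 0.242] pointing down, gripper open.
Joint ranges: [-2.81, 2.81], [-0.39, 2.02], [-1.27, 1.25], [0.06, 2.57], [-1.19, 4.33], [0.19, 2], [-2.82, 2.82]. Speed limits (rad/s): [1.89, 1.89, 2.39, 2.39, 3.01, 3.01, 3.01].

## Interface

Orientations are given as a unit quaternion [w, x, y, z].
In Python, from rig import env gives the robot as it stands.
- The arm moves only by the tool send_rows, never from a script. Its argument "motion" is a list that holds one entry, the list of rows, each a list of 5 numbers: the shift along the world's x, y, z in mm, then the turn about the world's z in degrees, then the opening, from 0 (shut) to 1 (fully open). In form: [[[dx, dy, dz, roll, hand], ...]]. A call has exactly 10 rows; each row shifts and turns the commanded pose from where the row before left it; what a row does not reach is not made up. A row lasts 1/8 s, in which the tool goes at most 62.5 mm and 10.7 degrees, less where a joint would pass 70% of its speed; a pose out of reach is approached as far as the arm can. A call is refused whole if a number of a shift passes 62.5 or a number of a turn 10.7, either way. A call with a gripper value outside its range is refused whole. The fingers move at their own pace and stop on an object; "force" is the grip in N (left out, the last holds). Time passes only in rows, so rows that do not move let the fingers close, or fill a call up. It gives the time, the measured TCP pose, the force, the opening and the grip force at its end, in the units of the state.
- env.get_state(): the state, without advancing time (a new reading comes with each control period).
- env.get_image(name): name is "scene" or "side" or "wrist"; returns a dict with "pixels" (420x560x3 uint8, red, green, blue), "z_map" (420x560 float32, m along the optical axis (not along the pixel's ray), 0 where there is no reading), "K" (3x3 intrinsics, pixels), "xyz" and "orientation" of the camera in the world. Camera axes: x right, y down, z forward; pixel columns grow to the right and rows downward; lengths in m; the calibration is good to about 2 mm. The wrist camera is an equidistant fisheye: a pixel r from the principal point sees the ray r / f radians off the axis. A picture is of the moment at which its call begins.
- env.hand_in(): hands the job in; it is judged then, once.
The state is a dict: "time_s": time; "joint_pos": joint angles; "joint_vel": joint speeds; "tau": joint torques, N m; "position": TCP position; "tcp_rot": TCP orientation; "ft_force": force on the tool from outside, world axes, zero at the start; "torque": the same for the moment, N m; "finger_gap": finger opening in m; "grip_force": force on a finger pad.
Only numpy, scipy, OpenCV 4.12 (cv2) and the standard library are available. Lean on these libraries where they do the work, as an engineer would, in place of code of your own. Each camera call takes 0.05 s, during which the arm holds its last target. There are 200 camera calls.

## Working session

There is one attempt and no reset: what is moved stays moved. The work goes in short steps, Python scripts to look and compute and a tool call to move; the robot and the scene stay as the last step left them, time stands still between calls to the robot, and variables do not carry over. Pictures are saved under pics/ and viewed, at most 10 in all, crops included, and the job is handed in when it is done.

Besides the shell and the picture viewer there is one more tool, called by a JSON object that holds its "api" and its "payload", one argument or row to a line. send_rows: Moves the arm, as the interface text tells. Its arguments: {"type":"object","properties":{"motion":{"type":"array"},"force":{"type":"number"}},"required":["motion"]}

```bash
mkdir -p pics; cat > h.py <<'E'
import numpy as np, cv2
from scipy.spatial.transform import Rotation as R
from rig import env
def rot(q): return R.from_quat([q[1],q[2],q[3],q[0]]).as_matrix()
def cloud(im):
    K=im["K"];z=im["z_map"];v,u=np.mgrid[:z.shape[0],:z.shape[1]]
    p=np.stack([(u-K[0,2])/K[0,0]*z,(v-K[1,2])/K[1,1]*z,z],-1)
    return p@rot(im["orientation"]).T+np.array(im["xyz"])
def save(im,n): cv2.imwrite("pics/"+n,im["pixels"][:,:,::-1])
E
python3 - <<'E'
from h import *
ims={n:env.get_image(n) for n in("scene","side","wrist")}
for n,i in ims.items():
    print(n,i["K"].round(1).tolist(),i["xyz"],i["orientation"]); np.savez(n+".npz",**i)
cv2.imwrite("pics/a.png",cv2.resize(np.hstack([ims["scene"]["pixels"],ims["side"]["pixels"]])[:,:,::-1],(800,300)))
save(ims["scene"],"scene.png");save(ims["side"],"side.png")
print(env.get_state())
E
```

```text
scene [[465.3, 0.0, 283.9], [0.0, 465.3, 204.2], [0.0, 0.0, 1.0]] [-0.54552719  0.60578317  0.73295959] [ 0.25276835 -0.41677809  0.75981781 -0.43021051]
side [[410.6, 0.0, 280.8], [0.0, 410.6, 214.3], [0.0, 0.0, 1.0]] [ 0.16984464 -1.09405822  0.78536045] [-0.47808437  0.86959932 -0.10742858  0.06075737]
wrist [[325.2, 0.0, 285.0], [0.0, 325.2, 206.1], [0.0, 0.0, 1.0]] [ 0.29862029 -0.5528043   0.37375896] [ 0.12362482  0.81697556 -0.55689397 -0.08448043]
{'time_s': 0.15, 'joint_pos': array([ 1.15550778,  0.41786412, -0.01034232,  1.61399188,  0.00469376,
        1.11068232, -0.05300827]), 'joint_vel': array([ 0.00081552, -0.00188396, -0.00102824, -0.00228099,  0.00163127,
        0.00064691,  0.00050233]), 'tau': array([ 7.30597567e-04, -8.64742398e+01,  6.79106433e-01, -4.35056376e+01,
        1.90938759e-02,  5.90027004e-03,  4.84120699e-05]), 'position': array([ 0.22814904, -0.58161971,  0.24180527]), 'tcp_rot': array([-4.46733491e-04,  9.82582929e-01,  1.85824044e-01, -1.12753926e-04]), 'ft_force': array([0.42608597, 0.48129858, 0.4739573 ]), 'torque': array([-0.00359113,  0.01663851, -0.01587735]), 'grip_force': 0.0, 'finger_gap': 0.08514085048500804}
```

View pics/scene.png

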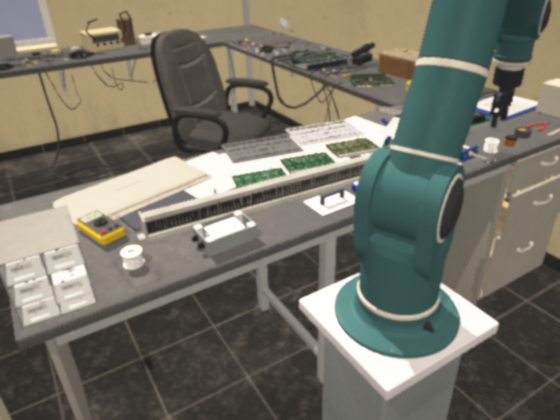

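View pics/side.png

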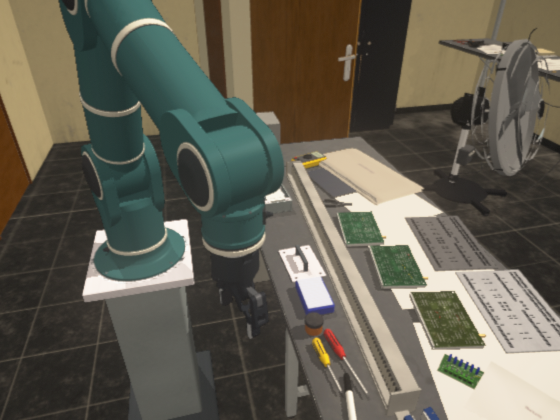

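The scene view shows the box at (225,230), cover at (330,202) and spool at (132,257). The side view shows the cover at (302,264), screw box at (315,295) and jar at (314,323).

```bash
python3 - <<'E'
from h import *
d={n:dict(np.load(n+".npz")) for n in("scene","side")}
S=cloud(d["scene"]);T=cloud(d["side"])
for p in [(225,230),(200,238),(252,222),(245,216),(200,225),(132,250),(330,200),(338,192),(250,185),(160,225),(300,185)]: print("scene",p,S[p[1],p[0]].round(3))
for p in [(302,255),(290,265),(315,292),(314,320),(312,235),(330,260),(350,320),(290,200),(278,200)]: print("side",p,T[p[1],p[0]].round(3))
a=d["scene"]["pixels"][180:260,180:370];b=d["side"]["pixels"][175:345,240:380]
c=cv2.resize(a,(800,337),interpolation=2);e=cv2.resize(b,(490,595),interpolation=2)
cv2.imwrite("pics/b.png",cv2.resize(np.hstack([np.vstack([c,np.zeros((258,800,3),np.uint8)]),e]),(800,369))[:,:,::-1])
E
```

```text
scene (225, 230) [0.453 0.2   0.039]
scene (200, 238) [0.456 0.272 0.038]
scene (252, 222) [0.437 0.124 0.046]
scene (245, 216) [0.478 0.125 0.045]
scene (200, 225) [0.516 0.247 0.038]
scene (132, 250) [0.508 0.44  0.035]
scene (330, 200) [ 0.475 -0.173  0.003]
scene (338, 192) [ 0.46  -0.192  0.033]
scene (250, 185) [0.607 0.039 0.062]
scene (160, 225) [0.588 0.338 0.032]
scene (300, 185) [ 0.557 -0.114  0.038]
side (302, 255) [ 0.467 -0.182  0.037]
side (290, 265) [ 0.432 -0.178  0.003]
side (315, 292) [ 0.458 -0.334  0.03 ]
side (314, 320) [ 0.421 -0.435  0.039]
side (312, 235) [ 0.54  -0.055  0.009]
side (330, 260) [ 0.547 -0.205  0.021]
side (350, 320) [ 0.514 -0.44   0.02 ]
side (290, 200) [0.514 0.126 0.043]
side (278, 200) [0.476 0.152 0.033]
```

View pics/b.png

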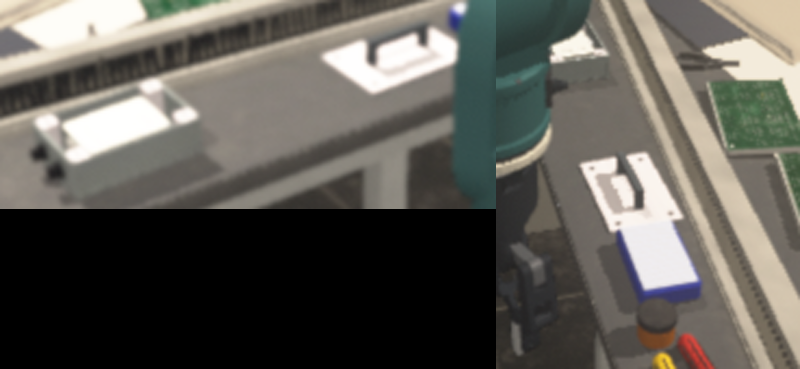

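{"api": "send_rows", "payload": {
  "motion": [
    [[24, 40, 0, 7, 1], [24, 40, 0, 7, 1], [24, 40, 0, 7, 1], [24, 40, 0, 7, 1], [24, 40, 0, 7, 1], [24, 40, 0, 7, 1], [24, 40, 0, 7, 1], [24, 40, 0, 7, 1], [24, 40, 0, 7, 1], [24, 40, 0, 7, 1]]
  ]
}}

```text
time_s: 1.4
position: [0.4687, -0.1805, 0.2423]
tcp_rot: [0.0, 0.697, 0.717, -0.0]
ft_force: [-0.7, -0.8, 0.8]
finger_gap: 0.0856
grip_force: 0.0
```

```bash
python3 - <<'E'
from h import *
i=env.get_image("wrist");np.savez("w1.npz",**i);save(i,"w1.png")
j=env.get_image("scene");np.savez("scene2.npz",**j)
j=env.get_image("side");np.savez("side2.npz",**j)
s=env.get_state();print(s["joint_pos"],s["position"],s["tcp_rot"])
E
```

```text
[ 0.70338015  0.22512532 -0.45488776  1.90110511  0.11328108  1.04053742
  0.23015972] [ 0.46905822 -0.17976219  0.24218868] [-1.94400830e-04  6.96726723e-01  7.17336594e-01  2.14616646e-04]
```

View pics/w1.png

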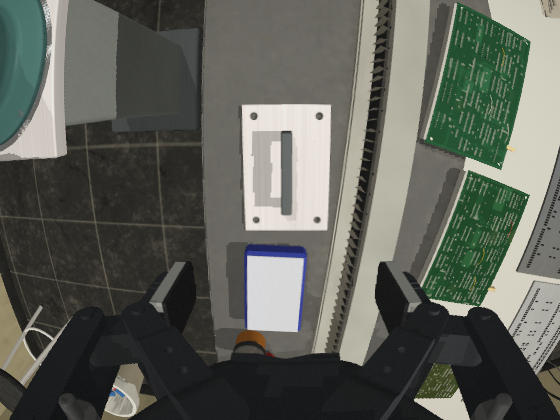

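The wrist view shows the cover with holes near (254,116), (319,116), (256,220) and (317,220), the dark handle at (286,172) and the screw box below it at (275,290).

```bash
cat >> h.py <<'E'
def ray(im,px,z):
    K=im["K"];p=cv2.fisheye.undistortPoints(np.array(px,float).reshape(-1,1,2),K,np.zeros(4)).reshape(-1,2)
    d=np.c_[p,np.ones(len(p))]@rot(im["orientation"]).T; o=np.array(im["xyz"])
    return o+d*((z-o[2])/d[:,2])[:,None]
def holes(im,guess,rad=7):
    g=cv2.cvtColor(im["pixels"],cv2.COLOR_RGB2GRAY).astype(float);out=[]
    for u,v in guess:
        w=g[v-rad:v+rad+1,u-rad:u+rad+1];w=np.clip(np.median(w)*.75-w,0,None)
        yy,xx=np.mgrid[-rad:rad+1,-rad:rad+1];w[xx**2+yy**2>rad**2]=0
        out.append((u+(w*xx).sum()/w.sum(),v+(w*yy).sum()/w.sum()))
    return np.array(out)
E
python3 - <<'E'
from h import *
i=dict(np.load("w1.npz"))
h=holes(i,[(254,116),(319,116),(256,220),(317,220)]);P=ray(i,h,.003)
print(h.round(1),P.round(4),P.mean(0).round(4));
for a,b in((0,1),(2,3),(0,2),(1,3)):d=P[a]-P[b];print(np.linalg.norm(d),np.degrees(np.arctan2(d[1],d[0])))
hb=cv2.inRange(i["pixels"][125:220,275:300],(0,0,0),(110,120,120))
m=cv2.moments(hb,True);c=(275+m["m10"]/m["m00"],125+m["m01"]/m["m00"]);print(c,ray(i,[c],.038))
E
```

```text
[[253.6 115.8]
 [319.1 115.6]
 [255.8 219.5]
 [316.8 219.4]] [[ 0.4315 -0.1132  0.003 ]
 [ 0.5055 -0.1108  0.003 ]
 [ 0.4351 -0.2372  0.003 ]
 [ 0.5093 -0.2349  0.003 ]] [ 0.4704 -0.174   0.003 ]
0.07409113065442095 -178.13755594922392
0.07418093206312996 -178.20956014814251
0.12404243523884881 91.67730298940454
0.12413540134233114 91.71886340290378
(285.8418491484185, 170.98540145985402) [[ 0.46952804 -0.16949388  0.038     ]]
```

{"api": "send_rows", "payload": {
  "motion": [
    [[0, 40, 0, 0, 0], [0, 40, 0, 0, 0], [0, 40, 0, 0, 0], [0, 40, 0, 0, 0], [0, 40, 0, 0, 0], [0, 40, 0, 0, 0], [0, 40, 0, 0, 0], [0, 40, 0, 0, 0], [0, 40, 0, 0, 0], [0, 10, 0, 0, 0]]
  ]
}}

```text
time_s: 2.8
position: [0.468, 0.1896, 0.2422]
tcp_rot: [-0.0, 0.698, 0.716, -0.0]
ft_force: [1.2, -1.1, -0.3]
finger_gap: -0.0003
grip_force: 0.0
```

```bash
python3 - <<'E'
from h import *
i=env.get_image("wrist");np.savez("w2.npz",**i)
cv2.imwrite("pics/w2.png",cv2.resize(i["pixels"][60:270,180:400],(800,764))[:590,:,::-1])
s=env.get_state();print(s["position"],s["tcp_rot"],s["joint_pos"])
E
```

```text
[0.46803566 0.18955204 0.2421188 ] [-2.84326340e-04  6.97945747e-01  7.16150580e-01 -2.76993817e-05] [ 0.15703902  0.26594602 -0.6994596   1.88912495  0.19509584  1.05543692
 -0.59622181]
```

View pics/w2.png

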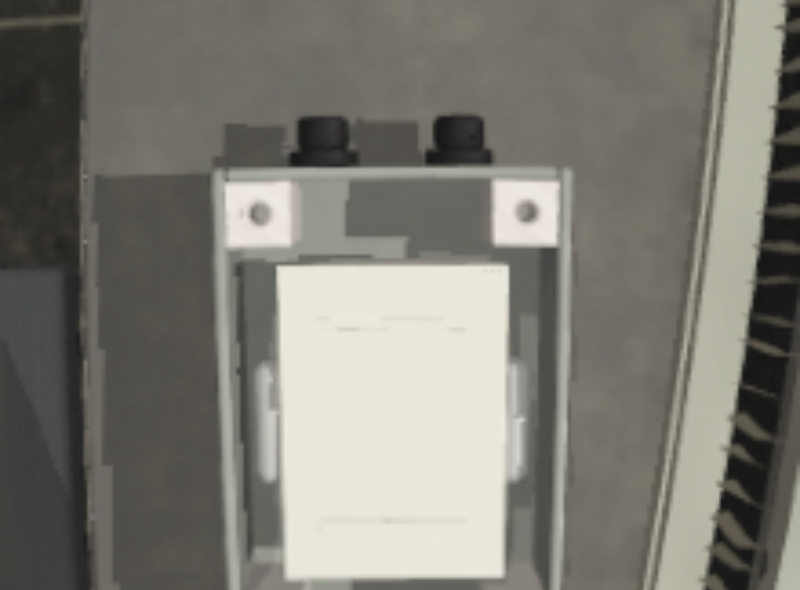

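The upper boss threads are at full-image (251.5,118) and (324.7,118). The lid is centred near (287,177) and sits squarely on the clips.

```bash
python3 - <<'E'
from h import *
i=dict(np.load("w2.npz"))
h=holes(i,[(251,118),(325,118)],5);P=ray(i,h,.045)
def proj(X):
    Rt=rot(i["orientation"]).T;c=(X-i["xyz"])@Rt.T
    return cv2.fisheye.projectPoints(c.reshape(-1,1,3),np.zeros(3),np.zeros(3),i["K"],np.zeros(4))[0].reshape(-1,2)
d=P[1]-P[0];n=np.array([d[1],-d[0],0])*124/74
g=proj(np.vstack([P[0]+n,P[1]+n]));print(P,g)
h=np.vstack([h,holes(i,g.round().astype(int),5)]);P=ray(i,h,.045)
print(h.round(1),P.round(4),P.mean(0).round(4));
for a,b in((0,1),(2,3),(0,2),(1,3)):d=P[a]-P[b];print(np.linalg.norm(d),np.degrees(np.arctan2(d[1],d[0])))
b=cv2.inRange(i["pixels"],(215,205,190),(255,255,255));cs,_=cv2.findContours(b,0,2)
r=cv2.minAreaRect(max(cs,key=cv2.contourArea));q=cv2.boxPoints(r);L=ray(i,q,.038);print(r,L.round(4),L.mean(0))
z=i["z_map"];print(i["xyz"])
E
```

```text
[[0.43149956 0.25554849 0.045     ]
 [0.50650847 0.25795716 0.045     ]] [[253.86038407 235.29081953]
 [322.23545075 234.88112318]]
[[250.3 118.4]
 [324.9 118.1]
 [254.5 233.4]
 [322.1 233. ]] [[0.4315 0.2555 0.045 ]
 [0.5065 0.258  0.045 ]
 [0.4363 0.1321 0.045 ]
 [0.5103 0.1345 0.045 ]] [0.4711 0.195  0.045 ]
0.07504757128020416 -178.16076326418823
0.07404290069017756 -178.1782692648064
0.12349598396594366 92.20844344191927
0.12351621948586318 91.7423396766902
((287.5, 175.5), (85.0, 63.0), 90.0) [[0.4369 0.2402 0.038 ]
 [0.5019 0.242  0.038 ]
 [0.5066 0.1494 0.038 ]
 [0.4374 0.1476 0.038 ]] [0.47068028 0.19478539 0.038     ]
[0.46600289 0.26653292 0.37422075]
```

{"api": "send_rows", "payload": {
  "motion": [
    [[3, 5.5, -25, 0, 0], [0, 0, -35, 0, 0], [0, 0, -35, 0, 0], [0, 0, -35, 0, 0], [0, 0, -30, 0, 0], [0, 0, -17, 0, 0], [0, 0, -5, 0, 0], [0, 0, 0, 0, 0], [0, 0, 0, 0, 0], [0, 0, 0, 0, 0]]
  ]
}}

```text
time_s: 4.1
position: [0.4716, 0.1937, 0.0609]
tcp_rot: [0.0, 0.698, 0.716, 0.0]
ft_force: [0.2, 0.2, 0.5]
finger_gap: -0.0
grip_force: 0.0
```

{"api": "send_rows", "payload": {
  "motion": [
    [[0, 0, -4, 0, 0], [0, 0, -3, 0, 0], [0, 0, -2, 0, 0], [0, 0, -2, 0, 0], [0, 0, -2, 0, 0], [0, 0, -2, 0, 0], [0, 0, -2, 0, 0], [0, 0, -2, 0, 0], [0, 0, -1, 0, 0], [0, 0, 0, 0, 0]]
  ]
}}

```text
time_s: 5.35
position: [0.4711, 0.1937, 0.0402]
tcp_rot: [-0.0, 0.698, 0.716, -0.0]
ft_force: [-0.5, -0.7, -0.2]
finger_gap: 0.0001
grip_force: 0.0
```

{"api": "send_rows", "payload": {
  "motion": [
    [[0, 0, -1, 0, 0], [0, 0, -1, 0, 0], [0, 0, -1, 0, 0], [0, 0, -1, 0, 0], [0, 0, -0.5, 0, 0], [0, 0, 0, 0, 0], [0, 0, 0, 0, 0], [0, 0, 0, 0, 0], [0, 0, 0, 0, 0], [0, 0, 0, 0, 0]]
  ]
}}

```text
time_s: 6.6
position: [0.4713, 0.1937, 0.0369]
tcp_rot: [0.001, 0.698, 0.716, -0.0]
ft_force: [-10.6, -5.9, 34.1]
finger_gap: -0.0001
grip_force: 17.2
```

{"api": "send_rows", "payload": {
  "motion": [
    [[0, 0, 10, 0, 0], [0, 0, 35, 0, 0], [0, 0, 40, 0, 0], [0, 0, 40, 0, 0], [0, 0, 40, 0, 0], [0, 0, 30, 0, 0], [0, 0, 10, 0, 0], [0, 0, 0, 0, 0], [0, 0, 0, 0, 0], [0, 0, 0, 0, 0]]
  ]
}}

```text
time_s: 7.85
position: [0.4709, 0.1936, 0.2399]
tcp_rot: [-0.0, 0.698, 0.716, -0.001]
ft_force: [0.0, 0.7, -0.4]
finger_gap: -0.0
grip_force: 0.0
```

```bash
python3 - <<'E'
from h import *
i=env.get_image("wrist");np.savez("w3.npz",**i)
cv2.imwrite("pics/w3.png",cv2.resize(i["pixels"][90:260,180:400],(770,595))[:,:,::-1])
g=[(250,119),(325,119),(254,234),(322,234)]
h=holes(i,g,6);P=ray(i,h,.045)
print(h.round(1),P.round(4),P.mean(0).round(4));
for a,b in((0,1),(2,3),(0,2),(1,3)):d=P[a]-P[b];print(np.linalg.norm(d),np.degrees(np.arctan2(d[1],d[0])))
# height of the lid from z_map, vs bench plane
def cl(px):
    K=i["K"];p=cv2.fisheye.undistortPoints(np.array(px,float).reshape(-1,1,2),K,np.zeros(4)).reshape(-1,2)
    z=np.array([i["z_map"][v,u] for u,v in px]);return (np.c_[p,np.ones(len(p))]*z[:,None])@rot(i["orientation"]).T+i["xyz"]
print(cl([(270,150),(305,150),(270,205),(305,205),(287,178),(240,85),(246,110)]).round(4))
print(env.get_state()["position"])
E
```

```text
[[247.3 122.1]
 [322.8 121.3]
 [252.7 234.4]
 [320.2 235.3]] [[0.4316 0.2558 0.045 ]
 [0.5069 0.2584 0.045 ]
 [0.4372 0.1357 0.045 ]
 [0.5107 0.1364 0.045 ]] [0.4716 0.1966 0.045 ]
0.07538791941380536 -177.98063300277326
0.07350335287993695 -179.43879638712232
0.12023667958190527 92.65846045003082
0.12210095765599037 91.75318790943419
[[0.4541 0.2254 0.0278]
 [0.4913 0.2263 0.0268]
 [0.4549 0.1642 0.0276]
 [0.4937 0.1653 0.0278]
 [0.4729 0.1952 0.0275]
 [0.4175 0.2964 0.0006]
 [0.4301 0.2679 0.0448]]
[0.47094158 0.19363721 0.24004065]
```

View pics/w3.png

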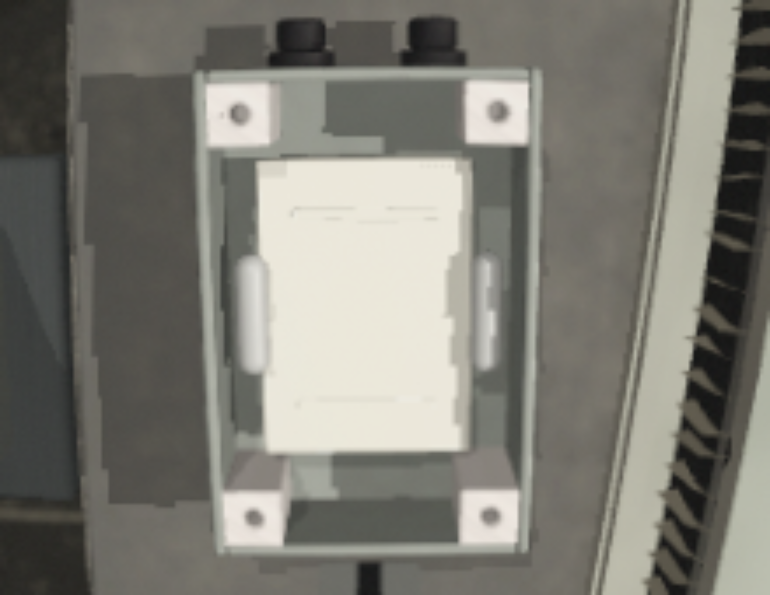

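The lid now lies flat between the clips at about 27 mm top height. The boss threads are at full-image (248.6,122.3), (322.6,122), (252.9,237.7) and (320.3,237.4).

```bash
python3 - <<'E'
from h import *
i=dict(np.load("w3.npz"))
h=holes(i,[(249,122),(322,122),(253,238),(320,237)],4);P=ray(i,h,.044)
print(h.round(1),P.round(4),P.mean(0).round(4));
for a,b in((0,1),(2,3),(0,2),(1,3)):d=P[a]-P[b];print(np.linalg.norm(d),np.degrees(np.arctan2(d[1],d[0])))
E
```

```text
[[246.9 122.1]
 [322.7 121.6]
 [252.1 237.4]
 [319.6 236.9]] [[0.4311 0.2557 0.044 ]
 [0.5069 0.2581 0.044 ]
 [0.4363 0.1316 0.044 ]
 [0.5103 0.1341 0.044 ]] [0.4711 0.1949 0.044 ]
0.07591438053309224 -178.17619946028248
0.07406306983254325 -178.0751134876886
0.12419549811808493 92.39774262588598
0.12406008561440109 91.54329773560636
```

{"api": "send_rows", "payload": {
  "motion": [
    [[0, -40, 0, 0, 1], [0, -40, 0, 0, 1], [0, -40, 0, 0, 1], [0, -40, 0, 0, 1], [0, -40, 0, 0, 1], [0, -40, 0, 0, 1], [0, -40, 0, 0, 1], [0, -40, 0, 0, 1], [0, -40, 0, 0, 1], [0, -7, 0, 0, 1]]
  ]
}}

```text
time_s: 9.15
position: [0.4707, -0.1757, 0.2401]
tcp_rot: [-0.0, 0.7, 0.715, -0.0]
ft_force: [0.0, 0.7, 0.1]
finger_gap: 0.0852
grip_force: 0.0
```

{"api": "send_rows", "payload": {
  "motion": [
    [[0, 1.7, -25, 0.5, 1], [0, 0, -35, 0, 1], [0, 0, -35, 0, 1], [0, 0, -35, 0, 1], [0, 0, -35, 0, 1], [0, 0, -30, 0, 1], [0, 0, -15, 0, 1], [0, 0, -4, 0, 1], [0, 0, 0, 0, 1], [0, 0, 0, 0, 1]]
  ]
}}

```text
time_s: 10.4
position: [0.4717, -0.1718, 0.0276]
tcp_rot: [0.001, 0.695, 0.719, 0.0]
ft_force: [-0.3, 0.3, 0.2]
finger_gap: 0.0857
grip_force: 0.0
```

{"api": "send_rows", "payload": {
  "motion": [
    [[0, 0, 0, 0, 0.3], [0, 0, 0, 0, 0.3], [0, 0, 0, 0, 0.3], [0, 0, 0, 0, 0.3], [0, 0, 0, 0, 0], [0, 0, 0, 0, 0], [0, 0, 0, 0, 0], [0, 0, 0, 0, 0], [0, 0, 0, 0, 0], [0, 0, 0, 0, 0]]
  ],
  "force": 80
}}

```text
time_s: 11.65
position: [0.4711, -0.1716, 0.0269]
tcp_rot: [-0.0, 0.695, 0.719, -0.0]
ft_force: [-2.2, 0.7, 7.3]
finger_gap: 0.0101
grip_force: 78.5
```

{"api": "send_rows", "payload": {
  "motion": [
    [[0, 0, 5, 0, 0], [0, 0, 10, 0, 0], [0, 0, 15, 0, 0], [0, 0, 15, 0, 0], [0, 0, 15, 0, 0], [0, 0, 15, 0, 0], [0, 0, 15, 0, 0], [0, 0, 10, 0, 0], [0, 0, 0, 0, 0], [0, 0, 0, 0, 0]]
  ]
}}

```text
time_s: 12.9
position: [0.4709, -0.1716, 0.1264]
tcp_rot: [-0.0, 0.695, 0.719, -0.0]
ft_force: [-0.6, -0.4, -4.0]
finger_gap: 0.0104
grip_force: 78.4
```

```bash
python3 - <<'E'
from h import *
i=env.get_image("wrist");np.savez("w4.npz",**i);save(i,"w4.png");print(env.get_state()["position"])
E
```

```text
[ 0.47093233 -0.17154145  0.12626577]
```

View pics/w4.png

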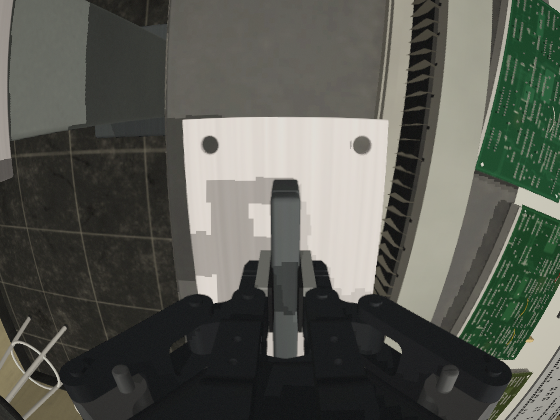

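The cover is gripped by its handle and lifted. Its two far holes are at (210,145) and (362,145).

```bash
cat >> h.py <<'E'
def plate(i,g,rad=12):
    K=i["K"]
    z=i["z_map"];pts=[]
    V,U=np.mgrid[125:200:5,195:380:5];px=np.stack([U.ravel(),V.ravel()],1).astype(float)
    p=cv2.fisheye.undistortPoints(px.reshape(-1,1,2),K,np.zeros(4)).reshape(-1,2)
    X=(np.c_[p,np.ones(len(p))]*z[V.ravel(),U.ravel()][:,None])@rot(i["orientation"]).T+i["xyz"]
    m=np.median(X[:,2]);X=X[abs(X[:,2]-m)<.006]
    A=np.c_[X[:,:2]-X[:,:2].mean(0),np.ones(len(X))];c=np.linalg.lstsq(A,X[:,2],rcond=None)[0]
    print("n",len(X),"slopes x,y",c[:2].round(4),"top z near centre",c[2].round(4),X[:,:2].mean(0).round(3))
    P=ray(i,holes(i,g,rad),c[2]-.001);d=P[1]-P[0];yaw=np.arctan2(d[1],d[0])
    ctr=P.mean(0)[:2]+62e-3*np.array([np.sin(yaw),-np.cos(yaw)])
    print(P.round(4),np.linalg.norm(d),"yaw",np.degrees(yaw),"centre",ctr.round(4))
E
python3 - <<'E'
from h import *
plate(dict(np.load("w4.npz")),[(210,145),(362,145)])
E
```

```text
n 519 slopes x,y [-0.0013 -0.0039] top z near centre 0.1039 [ 0.469 -0.119]
[[ 0.4325 -0.1128  0.1029]
 [ 0.5062 -0.1105  0.1029]] 0.07383413567379057 yaw 1.758289750975125 centre [ 0.4713 -0.1736]
```

{"api": "send_rows", "payload": {
  "motion": [
    [[0, 20, 0, 0, 0], [0, 45, 0, 0, 0], [0, 45, 0, 0, 0], [0, 45, 0, 0, 0], [0, 45, 0, 0, 0], [0, 45, 0, 0, 0], [0, 45, 0, 0, 0], [0, 45, 0, 0, 0], [0, 25, 0, 0, 0], [0, 8.5, 0, 0, 0]]
  ]
}}

```text
time_s: 14.2
position: [0.4707, 0.1983, 0.1263]
tcp_rot: [-0.0, 0.694, 0.72, -0.0]
ft_force: [0.0, -0.2, -4.4]
finger_gap: 0.01
grip_force: 78.3
```

{"api": "send_rows", "payload": {
  "motion": [
    [[0, 0, 0, 0, 0], [0, 0, 0, 0, 0], [0, 0, -5, 0, 0], [0, 0, -10, 0, 0], [0, 0, -10, 0, 0], [0, 0, -8, 0, 0], [0, 0, -5, 0, 0], [0, 0, 0, 0, 0], [0, 0, 0, 0, 0], [0, 0, 0, 0, 0]]
  ]
}}

```text
time_s: 15.45
position: [0.4714, 0.1969, 0.089]
tcp_rot: [0.0, 0.695, 0.719, 0.0]
ft_force: [-0.2, 0.1, -2.7]
finger_gap: 0.0103
grip_force: 78.3
```

```bash
python3 - <<'E'
from h import *
i=env.get_image("wrist");np.savez("w5.npz",**i);save(i,"w5.png")
s=env.get_state();print(s["position"],s["tcp_rot"],s["ft_force"]);plate(i,[(210,145),(362,145)])
E
```

```text
[0.47134543 0.19690555 0.08899926] [1.11313918e-04 6.95185312e-01 7.18830546e-01 1.27252896e-04] [ 0.65080297 -0.2136822  -3.15185338]
n 518 slopes x,y [ 0.0013 -0.0028] top z near centre 0.0665 [0.47  0.249]
[[0.4336 0.256  0.0655]
 [0.5079 0.2583 0.0655]] 0.07434608363317402 yaw 1.7232659761008067 centre [0.4726 0.1952]
```

View pics/w5.png

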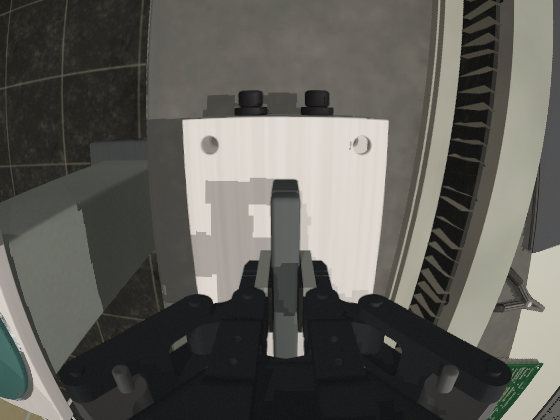

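The wrist view shows the cover over the box, with both far holes at (210,145) and (362,145) above the bosses. The cover is level and its position matches the box to about 1 mm.

```bash
python3 -c "
from rig import env
print(env.hand_in())"
```

```text
the job is handed in; nothing more can be done
None
```

The job is handed in, with no verdict returned: the lid is snapped home and the cover is held level about 17 mm above the rim, its holes within about 1 mm of the threads by my wrist-camera measurements.

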